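# Reset the angle fence of a glass scoring board

## Robot

A 6-joint arm with a two-finger parallel gripper is mounted at the origin on the work surface. World frame = base frame: x ahead of the robot, y to its left, z up, the work surface at z = 0. Lengths are in m, angles in degrees, forces in N, time in s.
With the tool pointing down it reaches from about 0.25 to 0.725 m from the base axis. Payload 9.7 kg.
Tool frame: the origin (TCP) lies midway between the tips of the shut fingers; the grasp point (between the pads) lies 19 mm behind it; z points along the fingers, y is the line along which they close (so a half turn about z gives the same grasp; the last joint's range is limited). The gripper opens to 85 mm and grips with 20 to 120 N. Pads are 22 mm wide; open, the fingers measure 114 mm over their backs; the gripper's body (76 mm by 85 mm) begins 54 mm behind the grasp point. The pads swing forward as they close: fully open they stand 13 mm farther back than shut.
Start: joints at [-65.546, 4.979, 10.078, 95.1, 0, 90], TCP at [0.228, -0.501, 0.231] pointing down, gripper open.
Joint ranges: [-179.16, 179.16], [-48.56, 103.87], [-65.8, 70.77], [-126.05, 130.52], [-82.76, 87.17], [-180, 180]. Speed limits (degrees/s): [127.2, 127.2, 147.25, 180, 180, 180].

## Interface

Orientations are given as [roll, pitch, yaw] about the fixed x, y, z axes, in that order (R = Rz(yaw) Ry(pitch) Rx(roll)).
In Python, from workcell import bot gives the robot as it stands.
- The arm moves only by the shell command python3 -m crank 'ROWS' [FORCE]. ROWS is JSON, a list of rows, each an object with "gripper": the finger opening in mm, from 0 to 85.4; "travel": the shift along the tool's x, y, z in mm, a list of three; "twist": the turn, a rotation vector about the tool's x, y, z in rad, a list of three. In form: [{"gripper": gripper, "travel": [tx, ty, tz], "twist": [rx, ry, rz]}, ...]. A call has 1 to 12 rows; each row shifts and turns the commanded pose from where the row before left it, along the tool's axes as they then stand; what a row does not reach is not made up. A row lasts 1/8 s, in which the tool goes at most 62.5 mm and 10.7 degrees, less where a joint would pass 70% of its speed; a pose out of reach is approached as far as the arm can. A call is refused whole if a number of a shift passes 62.5 or a number of a turn 0.188, either way. A call with a gripper value outside its range is refused whole. The fingers move at their own pace and stop on an object; FORCE is the grip in N (left out, the last holds). Time passes only in rows, so rows that do not move let the fingers close. It gives the time, the measured TCP pose, the force, the opening and the grip force at its end, in the units of the state.
- bot.get_obs(): the state, without advancing time (a new reading comes with each control period).
- bot.camera(name): name is "side" or "top" or "wrist"; returns the picture (420x560x3 uint8, red, green, blue); there is no depth.
- bot.calibration(name): a dict with "vfov" (degrees; the focal length in pixels is half the picture's height over the tangent of half this angle, whatever the lens; pixels are square), "cx", "cy" (the principal point, pixels), "camera_from_world" (4x4, takes a point from world to camera coordinates). Camera axes: x right, y down, z forward; pixel columns grow to the right and rows downward; lengths in m; the calibration is good to about 2 mm. The wrist camera is an equidistant fisheye: a pixel r from the principal point sees the ray r / f radians off the axis. A picture is of the moment at which its call begins: read the wrist's pose just before it. calibration takes no time and is no camera call; for the wrist camera it gives the pose at the moment of the call.
- bot.job_done(): hands the job in; it is judged then, once.
The state is a dict: "time": time; "q": joint angles; "qd": joint speeds; "joint_efforts": joint torques, N m; "ee_pos": TCP position; "tcp_rot": TCP orientation; "wrist_force": force on the tool from outside, world axes, zero at the start; "torque": the same for the moment, N m; "opening": finger opening in m; "grasp_force": force on a finger pad.
Only numpy, scipy, OpenCV 4.12 (cv2) and the standard library are available. Lean on these libraries where they do the work, as an engineer would, in place of code of your own. Each camera call takes 0.05 s, during which the arm holds its last target. There are 200 camera calls.

## Task

Loosen the black clamp knob of the scoring board, swing the fence until its pointer stands at the red mark on the scale, and tighten the knob again so that the fence is held firmly there, but do not overtighten it. Never drag the fence round while it is clamped, and leave the things around it where they are.

Things in the scene. Friction and masses are not known exactly. Their poses are not given: they have to be found in the camera images.
- board: Pale wooden scoring board, 400 x 360 x 18 mm, fixed to the table. Origin on its underside, exactly below the fence's pivot; it reaches 250 mm from there to -x (the scale side, nearest the robot), 150 mm to +x and 180 mm to either side; z up. Black ticks every 5 degrees lie on an arc of 205 mm radius on the -x side; a dark steel arc, the clamp track, at 150 mm radius.
- fence: Aluminium arm, 34 mm wide, top 38 mm above the table, with a blue straightedge (240 x 22 mm, top 49 mm high) across it by the pivot. Origin on the pivot at table height; the arm runs along its -x. Same yaw as the board when straight; swings 0.65 rad either way. Slack, it swings against about 1.2 N m of friction and stays where it is left. It carries the clamp.
- pointer_tip (a point): Tip of the small black pointer blade at the arm's end, 198 mm from the pivot along the arm's -x, 20 mm above the table.
- knob_hub (a point): Black round clamp knob on the arm, 30 mm diameter, its top 82 mm above the table; this point is on its upright axis, 150 mm from the pivot (-x of the fence), 73 mm above the table. The hub can be pinched from above across the lever to swing the slack fence. A 40 mm flange lies at its foot, 48 mm above the table. It keeps its height as it turns.
- lever_post (a point): Upright orange grip post at the end of the knob's steel lever, 60 mm from the knob's axis; 16 mm diameter, from 62 to 108 mm above the table, this point 87 mm. Its x axis points along the lever, away from the knob. The lever rod is 10 mm thick, 68 mm above the table. Push the post sideways to turn the knob: anticlockwise from above loosens, clockwise tightens.
- knob (a joint): Turn of the clamp knob on the fence, rad; 0 where the lever points at the pivot, growing as it tightens (clockwise from above), range -1.6 to 2.3. Tight at the start, at about 1.1 to 1.2. The clamp foot begins to bear at a turn that differs each time, between -0.75 and 0.75, so the angle does not tell the tightness; surely slack below -0.8. It holds itself when let go.
- clamp_point (a point): Where the clamp foot meets the track, under the knob. Slack, the lever post yields to about 1 N. Once the foot bears, the push needed grows by about 15 N (0.9 N m) per radian of turn and the clamping by about 70 N. Properly tight, about 55 N, is when a slow square push on the post has risen to 12 or 13 N (0.75 N m) as it turns; under 9 N it is too loose, over 16 N overtightened. When the hand stops, the reading drops.
- mark: Red clip fixed on the board at the rim of the scale. Its origin is on the pivot, at the board's top; the clip (22 x 16 x 10 mm) lies 230 mm along its -x with a thin red line inwards from it. The fence stands at the mark when fence and mark have the same yaw.
- mark_tip (a point): Inner end of the mark's red line, 203 mm from the pivot, 20 mm above the table.
- offcut: Loose teal glass offcut, 50 x 80 x 6 mm, lying on the board beyond the straightedge. Leave alone. Origin at the centre of its underside, as for all that follow.
- post_a: White stack of kiln brick, 60 x 60 x 90 mm, on the robot's left. Leave alone.
- glass_a: Olive cross of two glass strips, 120 x 120 x 10 mm, lying on post_a. Leave alone.
- post_b: White stack of kiln brick, 60 x 60 x 90 mm, on the robot's right. Leave alone.
- glass_b: Violet cross of two glass strips, 120 x 120 x 10 mm, lying on post_b. Leave alone.
- bottle: White bottle with green cap, 64 mm diameter, 170 mm tall, on the robot's right. Leave alone.
- jar: Amber jar, 60 mm diameter, 70 mm tall, on the robot's left. Leave alone.
- brush: Hand brush lying on the table on the robot's right. Leave alone.

How it is judged:
By the outcome, as a careful person would: the job done as asked, in the order asked, and still so for the second after the job is handed in, with the robot touching nothing.
It also fails if it takes over 72 s, if anything falls off the work surface, if the arm or the gripper's body presses on something with over 40 N, if the wrist force passes 120 N, or if a joint passes its speed limit or range.

## Working session

There is one attempt and no reset: what is moved stays moved. The work goes in short steps, Python scripts to look and compute and a shell command to move; the robot and the scene stay as the last step left them, time stands still between calls to the robot, and variables do not carry over. Pictures are saved under pics/ and viewed, at most 10 in all, crops included, and the job is handed in when it is done.

```bash
ls; mkdir -p pics
python3 - <<'E'
from workcell import bot
import cv2
print(bot.get_obs())
for n in("top","side"):
    cv2.imwrite(f"pics/{n}0.png",bot.camera(n)[:,:,::-1]); print(bot.calibration(n))
E
```

```text
pics
{'time': 0.0, 'q': array([-6.55473101e+01,  5.01169066e+00,  1.00346199e+01,  9.50995760e+01,
       -2.56600291e-04,  9.00031996e+01]), 'qd': array([ 0.06109725, -0.16873223,  0.03111537,  0.02284223, -0.03332577,
        0.0168075 ]), 'joint_efforts': array([ 4.95183958e-04, -5.20389819e+01,  4.64805400e+01,  1.63322745e-02,
        1.36851977e-04, -2.29417441e-05]), 'ee_pos': array([ 0.22757249, -0.50046001,  0.23057889]), 'tcp_rot': array([-1.79923353e+02,  2.60880223e-04,  2.44494907e+01]), 'wrist_force': array([ 0.17486377,  0.08763052, -0.198518  ]), 'torque': array([-0.02741826, -0.00426116,  0.00649682]), 'grasp_force': 0.0, 'opening': 0.08552452766967074}
{'vfov': 53.59215095869371, 'cx': 285.6058147623139, 'cy': 213.23500906686849, 'camera_from_world': array([[-1.82739213e-02, -9.99831155e-01, -1.92986033e-03,
         5.16911298e-03],
       [-9.97467584e-01,  1.83633474e-02, -6.87110376e-02,
         5.70757844e-01],
       [ 6.87348749e-02,  6.69353029e-04, -9.97634737e-01,
         1.45623733e+00],
       [ 0.00000000e+00,  0.00000000e+00,  0.00000000e+00,
         1.00000000e+00]])}
{'vfov': 46.763044715665124, 'cx': 276.9738344024114, 'cy': 208.26018588935722, 'camera_from_world': array([[-0.84300901, -0.53753668,  0.01975155,  0.46891122],
       [-0.3294952 ,  0.48702036, -0.80885356,  0.26396615],
       [ 0.42516905, -0.68837888, -0.58767831,  1.16489165],
       [ 0.        ,  0.        ,  0.        ,  1.        ]])}
```

View pics/top0.png

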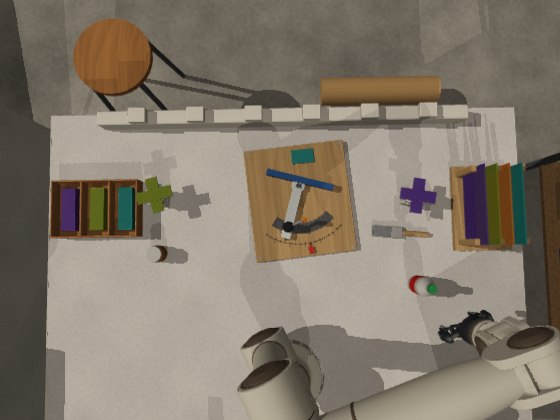

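View pics/side0.png

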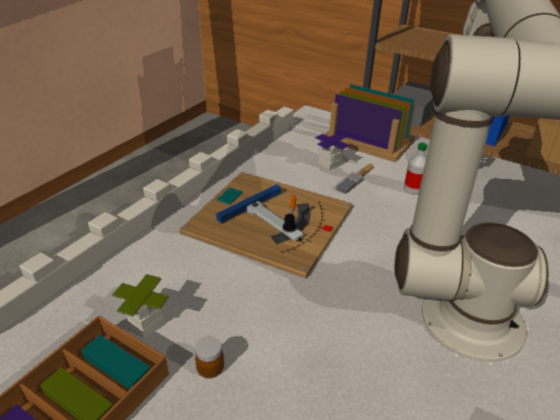

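The top view shows the board corners at (245,152), (345,141), (358,250) and (258,263). The knob is at about (288,227), the orange post at (306,219), the red mark at (312,250) and the pivot near (298,185). In the side view the knob is at (290,222) and the post at (293,203).

```bash
cat > h.py <<'E'
import numpy as np,cv2
from workcell import bot
def ray(c,u,v,fish=False):
    f=210/np.tan(np.radians(c["vfov"])/2); x=np.array([u-c["cx"],v-c["cy"]])/f
    if fish:
        r=np.hypot(*x); d=np.r_[x/max(r,1e-9)*np.sin(r),np.cos(r)]
    else: d=np.r_[x,1.]
    T=c["camera_from_world"]; R=T[:3,:3]
    return -R.T@T[:3,3], R.T@d/np.linalg.norm(d)
def atz(c,u,v,z,fish=False):
    o,d=ray(c,u,v,fish); return o+d*(z-o[2])/d[2]
def tri(a,b):
    (o1,d1),(o2,d2)=a,b
    s=np.linalg.lstsq(np.c_[d1,-d2],o2-o1,rcond=None)[0]
    p,q=o1+s[0]*d1,o2+s[1]*d2; return (p+q)/2,np.linalg.norm(p-q)
def blobs(im,lo,hi,amin=5):
    m=cv2.inRange(cv2.cvtColor(im,cv2.COLOR_RGB2HSV),np.array(lo),np.array(hi))
    n,_,st,ce=cv2.connectedComponentsWithStats(m)
    return [(ce[i].round(1),st[i]) for i in range(1,n) if st[i,4]>=amin]
E
python3 - <<'E'
from h import *
t=bot.calibration("top");s=bot.calibration("side")
for n,u,v,z in[("c",245,152,.018),("c",345,141,.018),("c",358,250,.018),("c",258,263,.018),("mark",312,250,.023),("piv",298,185,.04),("knob",288,227,.082),("post",306,219,.1)]: print(n,atz(t,u,v,z).round(3))
print("knob",tri(ray(t,288,226),ray(s,290,218)),"post",tri(ray(t,306,219),ray(s,293,201)))
im=cv2.imread("pics/top0.png")
cv2.imwrite("pics/top0c.png",cv2.resize(im[135:265,240:362],None,fx=4.5,fy=4.5,interpolation=cv2.INTER_CUBIC))
W=bot.calibration("wrist");print(W); o=bot.get_obs()
E
```

```text
c [0.794 0.136 0.018]
c [ 0.827 -0.224  0.018]
c [ 0.436 -0.258  0.018]
c [0.397 0.095 0.018]
mark [ 0.439 -0.096  0.023]
piv [ 0.668 -0.051  0.04 ]
knob [ 0.52  -0.013  0.082]
post [ 0.545 -0.073  0.1  ]
knob (array([ 0.52317176, -0.01278138,  0.07198217]), np.float64(0.0002867964135181769)) post (array([ 0.54739141, -0.07300387,  0.08502122]), np.float64(0.0045158836580055746))
{'vfov': 65.70646984690485, 'cx': 277.20944493747004, 'cy': 202.88070517124925, 'camera_from_world': array([[ 0.41416844, -0.91019941, -0.00124043, -0.54910443],
       [-0.86259095, -0.3929394 ,  0.31864633, -0.04067602],
       [-0.29051911, -0.13090327, -0.94787287,  0.38010243],
       [ 0.        ,  0.        ,  0.        ,  1.        ]])}
```

View pics/top0c.png

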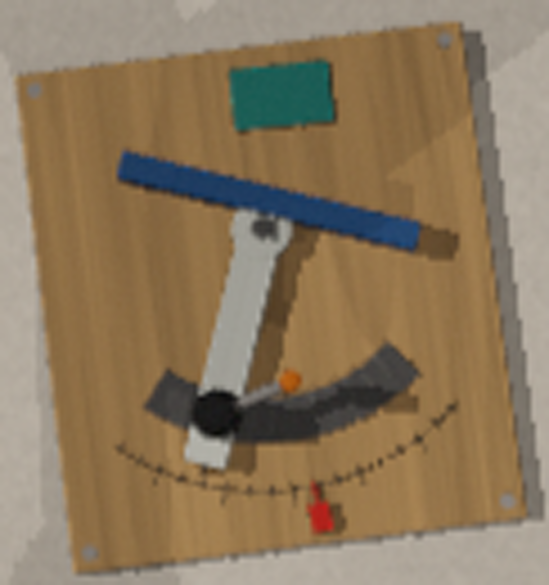

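The crop gives the pivot at about (298.7,185.7) px and the knob at about (288,226) px. The fence yaw is about -15° and the mark about +11°, so the fence has to swing about 26° anticlockwise. I'll move over the board and look from close by.

```bash
python3 -m crank '[{"gripper":40,"travel":[0,0,-30],"twist":[0,0,0]},{"gripper":40,"travel":[47,-31,0],"twist":[0,0,0]},{"gripper":40,"travel":[47,-31,0],"twist":[0,0,0]},{"gripper":40,"travel":[47,-31,0],"twist":[0,0,0]},{"gripper":40,"travel":[47,-31,0],"twist":[0,0,0]},{"gripper":40,"travel":[47,-31,0],"twist":[0,0,0]},{"gripper":40,"travel":[47,-31,0],"twist":[0,0,0]},{"gripper":40,"travel":[47,-31,0],"twist":[0,0,0]},{"gripper":40,"travel":[47,-31,0],"twist":[0,0,0]},{"gripper":40,"travel":[0,0,0],"twist":[0,0,0.15]},{"gripper":40,"travel":[0,0,0],"twist":[0,0,0.15]},{"gripper":40,"travel":[0,0,0],"twist":[0,0,0]}]'
python3 - <<'E'
from h import *
o=bot.get_obs();print(o["q"].round(1),o["ee_pos"],o["tcp_rot"])
c=bot.calibration("wrist");im=bot.camera("wrist");np.save("c1.npy",c,allow_pickle=True)
cv2.imwrite("pics/w1.png",im[:,:,::-1])
T=c["camera_from_world"];print(-T[:3,:3].T@T[:3,3])
E
```

```text
time: 1.6
ee_pos: [0.4673, -0.1191, 0.261]
tcp_rot: [-180.0, 0.0, 7.3]
wrist_force: [0.5, -0.0, -0.3]
opening: 0.0399
grasp_force: 0.0
[-14.3  -3.5   4.8  98.4  -0.  158.4] [ 0.46725216 -0.11905602  0.26095533] [-1.79986197e+02  3.54924080e-02  7.34493727e+00]
[ 0.54913544 -0.10794903  0.40282852]
```

View pics/w1.png

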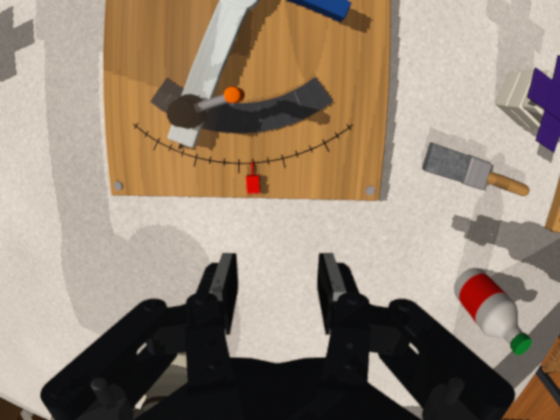

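The wrist picture shows the knob top at about (187,108), the post top at (232,95), the red clip at (252,184) with its line starting at about (253,161), and the arm end at (183,140). The board corners are at (118,186) and (370,190).

Run:
```python
from h import *
c=np.load("c1.npy",allow_pickle=True).item();t=bot.calibration("top")
im=cv2.imread("pics/w1.png")[:,:,::-1].copy(); tp=cv2.imread("pics/top0.png")[:,:,::-1].copy()
for n,I in(("w",im),("t",tp)):
  print(n,"red",[b for b in blobs(I,(0,200,120),(5,255,255)) ],"orange",[b for b in blobs(I,(7,220,180),(16,255,255))if b[1][4]<400])
P=atz(t,298.7,185.7,.04);K=tri(ray(c,187,108,True),ray(t,288,226.5));O=tri(ray(c,232,95,True),ray(t,304.5,219.3))
print("piv",P,"K",K,"O",O,"Kz",atz(c,187,108,.082,True),"Oz",atz(c,232,95,.106,True))
M=atz(c,253,161.5,.02,True);C=atz(c,252.5,184,.026,True);print("mark",M,C)
yaw=lambda a,b:np.degrees(np.arctan2(*(b-a)[1::-1]))
print("fence yaw",yaw(K[0],P),"mark yaw",yaw(M,P),yaw(C,P),"lever",yaw(K[0],O[0]))
```

```text
w red [(array([252.6, 181.7]), array([246, 162,  14,  32, 264], dtype=int32)), (array([474.5, 293.8]), array([460, 275,  35,  43, 764], dtype=int32))] orange [(array([231.2,  94.1]), array([224,  87,  15,  16, 181], dtype=int32))]
t red [(array([310.8, 249.5]), array([309, 247,   5,   6,  22], dtype=int32)), (array([412.2, 283.7]), array([410, 278,   7,  14,  52], dtype=int32))] orange []
piv [ 0.66553832 -0.053121    0.04      ] K (array([ 0.52495125, -0.01187754,  0.05051157]), np.float64(0.005444907714837306)) O (array([ 0.54495341, -0.06753109,  0.10546343]), np.float64(0.0033057606417205986)) Kz [ 0.52944567 -0.01962088  0.082     ] Oz [ 0.54652083 -0.06706312  0.106     ]
mark [ 0.46943352 -0.08880592  0.02      ] [ 0.44317184 -0.09151086  0.026     ]
fence yaw -16.349892310569405 mark yaw 10.3131905622024 9.795120900306335 lever -70.23130943881387
```

```bash
python3 -m crank '[{"gripper":40,"travel":[0,0,0],"twist":[0,0,-0.183]},{"gripper":40,"travel":[0,0,0],"twist":[0,0,-0.183]},{"gripper":40,"travel":[0,0,0],"twist":[0,0,-0.183]},{"gripper":40,"travel":[0,0,0],"twist":[0,0,-0.183]},{"gripper":40,"travel":[0,0,0],"twist":[0,0,-0.183]},{"gripper":40,"travel":[0,0,0],"twist":[0,0,-0.183]},{"gripper":40,"travel":[0,0,0],"twist":[0,0,-0.183]},{"gripper":40,"travel":[0,0,0],"twist":[0,0,-0.183]},{"gripper":40,"travel":[0,0,0],"twist":[0,0,-0.183]},{"gripper":40,"travel":[0,0,0],"twist":[0,0,-0.183]},{"gripper":40,"travel":[9,46,-10],"twist":[0,0,0]},{"gripper":40,"travel":[9,46,60],"twist":[0,0,0]}]'
python3 -m crank '[{"gripper":40,"travel":[0,0,40],"twist":[0,0,0]},{"gripper":40,"travel":[0,0,0],"twist":[0,0,0]},{"gripper":40,"travel":[0,0,0],"twist":[0,0,0]}]'
python3 - <<'E'
from h import *
o=bot.get_obs();print(o["q"].round(1),o["ee_pos"],o["tcp_rot"],o["wrist_force"])
c=bot.calibration("wrist");im=bot.camera("wrist");np.save("c2.npy",c,allow_pickle=True)
cv2.imwrite("pics/w2.png",im[:,:,::-1])
print([b for b in blobs(im,(5,200,100),(16,255,255))if b[1][4]<3000 and b[1][4]>40])
# projected predictions
f=210/np.tan(np.radians(c["vfov"])/2)
for p in([.546,-.067,.108],[.523,-.015,.082],o["ee_pos"]):
    q=c["camera_from_world"]@np.r_[p,1];r=np.hypot(*q[:2]);th=np.arctan2(r,q[2]);print(q[:2]/r*th*f+[c["cx"],c["cy"]])
E
```

```text
time: 3.15
ee_pos: [0.5415, -0.0726, 0.2256]
tcp_rot: [179.6, 0.2, 112.3]
wrist_force: [1.1, -0.6, -1.0]
opening: 0.0401
grasp_force: 0.0
time: 3.52
ee_pos: [0.5389, -0.073, 0.184]
tcp_rot: [179.9, 0.1, 112.2]
wrist_force: [-0.4, 0.1, 1.0]
opening: 0.04
grasp_force: 0.0
[-7.7  3.3  3.  89.6 -0.  60.1] [ 0.53892261 -0.07298839  0.18397288] [1.79907255e+02 5.32823717e-02 1.12155382e+02] [-0.36234588  0.11102763  1.04551422]
[(array([289.3, 203.7]), array([279, 189,  22,  31, 566], dtype=int32))]
[288.45731629 211.24689481]
[285.64784232 127.60294704]
[275.93537784 268.69355519]
```

View pics/w2.png

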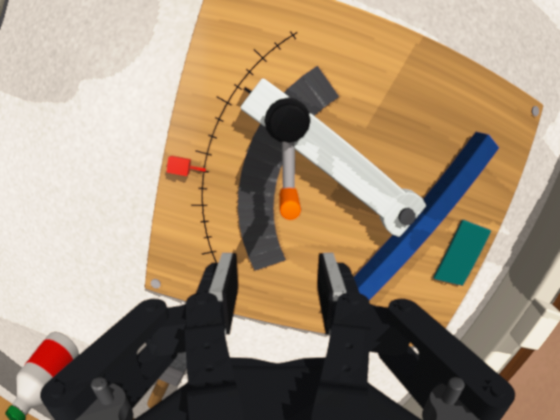

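The wrist picture shows the knob top at (288,120), the post top at (290,210), the pivot at (406,216), the mark's line end at (206,170) and the pointer at (248,91).

Run:
```python
from h import *
c=np.load("c2.npy",allow_pickle=True).item()
A=lambda u,v,z:atz(c,u,v,z,True)
K=A(288,119,.082);O=A(290,211,.108);P=A(406,216,.042);M=A(206,170,.02);C=A(178,166,.026);T=A(247,90,.022)
yaw=lambda a,b:round(np.degrees(np.arctan2(*(b-a)[1::-1])),1)
for n in"KOPMCT":print(n,eval(n).round(4),np.linalg.norm((eval(n)-P)[:2]).round(4))
print("fence",yaw(K,P),yaw(T,P),"mark",yaw(M,P),yaw(C,P),"lever",yaw(K,O),np.linalg.norm((K-O)[:2]))
```

```text
K [ 0.5221 -0.0083  0.082 ] 0.1513
O [ 0.5469 -0.0664  0.108 ] 0.122
P [ 0.6678 -0.0495  0.042 ] 0.0
M [ 0.4703 -0.0864  0.02  ] 0.2009
C [ 0.4434 -0.0911  0.026 ] 0.2282
T [ 4.803e-01 -2.000e-04  2.200e-02] 0.1938
fence -15.8 -14.7 mark 10.6 10.5 lever -66.9 0.06315995646080691
```

```bash
python3 -m crank '[{"gripper":40,"travel":[3,9,40],"twist":[0,0,0]},{"gripper":40,"travel":[0,0,40],"twist":[0,0,0]},{"gripper":40,"travel":[0,0,26],"twist":[0,0,0]},{"gripper":40,"travel":[0,0,0],"twist":[0,0,0]},{"gripper":40,"travel":[0,0,0],"twist":[0,0,0]}]'
python3 -m crank '[{"gripper":40,"travel":[1,10.7,0],"twist":[0,0,-0.18]},{"gripper":40,"travel":[1,10.7,0],"twist":[0,0,-0.18]}]'
python3 -m crank '[{"gripper":40,"travel":[1,10.7,0],"twist":[0,0,-0.18]},{"gripper":40,"travel":[1,10.7,0],"twist":[0,0,-0.18]}]'
```

```text
time: 4.2
ee_pos: [0.547, -0.0667, 0.0786]
tcp_rot: [179.8, 0.1, 112.1]
wrist_force: [-0.6, -1.0, 1.0]
opening: 0.0401
grasp_force: 0.0
time: 4.45
ee_pos: [0.5645, -0.0554, 0.0785]
tcp_rot: [180.0, 0.1, 133.0]
wrist_force: [-4.9, -1.4, 1.9]
opening: 0.0401
grasp_force: 2.3
time: 4.7
ee_pos: [0.5773, -0.0383, 0.0783]
tcp_rot: [-180.0, 0.1, 153.7]
wrist_force: [-3.9, -2.2, -0.0]
opening: 0.0403
grasp_force: 2.2
```

```bash
python3 -m crank '[{"gripper":40,"travel":[1,10.7,0],"twist":[0,0,-0.18]},{"gripper":40,"travel":[1,10.7,0],"twist":[0,0,-0.18]},{"gripper":40,"travel":[1,10.7,0],"twist":[0,0,-0.18]},{"gripper":40,"travel":[1,10.7,0],"twist":[0,0,-0.18]}]'
python3 -m crank '[{"gripper":40,"travel":[1,10.7,0],"twist":[0,0,-0.18]},{"gripper":40,"travel":[1,10.7,0],"twist":[0,0,-0.18]},{"gripper":40,"travel":[1,10.7,0],"twist":[0,0,-0.18]},{"gripper":40,"travel":[1,10.7,0],"twist":[0,0,-0.18]},{"gripper":40,"travel":[0,0,0],"twist":[0,0,0]}]'
python3 - <<'E'
from h import *
o=bot.get_obs();print(o["q"].round(1),o["ee_pos"],o["tcp_rot"],o["wrist_force"])
c=bot.calibration("wrist");im=bot.camera("wrist");np.save("c3.npy",c,allow_pickle=True)
cv2.imwrite("pics/w3.png",im[:,:,::-1])
E
```

```text
time: 5.2
ee_pos: [0.582, 0.0041, 0.0782]
tcp_rot: [-179.9, 0.1, -165.1]
wrist_force: [-1.4, -2.2, -0.5]
opening: 0.0398
grasp_force: 0.6
time: 5.82
ee_pos: [0.5574, 0.0388, 0.0783]
tcp_rot: [-179.9, 0.1, -124.2]
wrist_force: [0.2, -1.0, 0.8]
opening: 0.0399
grasp_force: 0.0
[  4.    5.8  -6.   78.1   0.  -51.9] [0.5574474  0.03882803 0.07827154] [-1.79859377e+02  1.11252663e-01 -1.24157482e+02] [ 0.1757406  -0.98249187  0.76515273]
```

View pics/w3.png

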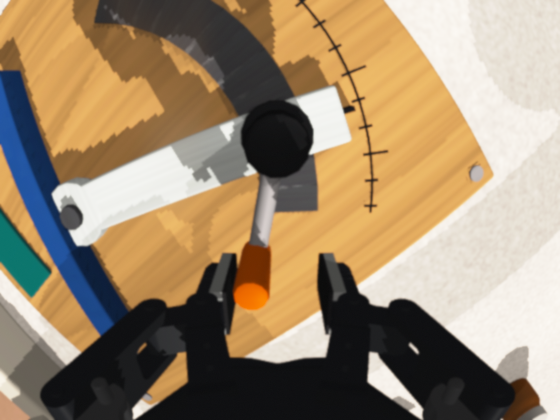

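The post, with its top at (253,294), rests on the left finger. The knob top is at (278,128) and the pivot at (70,215). The lever has gone far past the arm line.

Run:
```python
from h import *
c=np.load("c3.npy",allow_pickle=True).item()
A=lambda u,v,z:atz(c,u,v,z,True)
K=A(278,128,.082);O=A(253,294,.108);P=A(70,216,.042);T=A(353,108,.022)
yaw=lambda a,b:round(np.degrees(np.arctan2(*(b-a)[1::-1])),1)
for n in"KOPT":print(n,eval(n).round(4),np.linalg.norm((eval(n)-P)[:2]).round(4))
print("fence",yaw(K,P),yaw(T,P),"lever",yaw(K,O),np.linalg.norm((K-O)[:2]))
```

```text
K [ 0.5188 -0.0175  0.082 ] 0.153
O [0.5635 0.0301 0.108 ] 0.1321
P [ 0.6682 -0.0504  0.042 ] 0.0
T [0.4767 0.0021 0.022 ] 0.1986
fence -12.4 -15.3 lever 46.8 0.06533925035473853
```

```bash
python3 -m crank '[{"gripper":40,"travel":[0,4,-15],"twist":[0,0,0]},{"gripper":40,"travel":[0,0,-45],"twist":[0,0,0]},{"gripper":60,"travel":[0,0,0],"twist":[0,0,0.17]},{"gripper":62,"travel":[31,-7,0],"twist":[0,0,0]},{"gripper":62,"travel":[31,-6,0],"twist":[0,0,0]},{"gripper":62,"travel":[0,0,0],"twist":[0,0,0]},{"gripper":62,"travel":[0,0,0],"twist":[0,0,0]}]'
python3 - <<'E'
from h import *
o=bot.get_obs();print(o["ee_pos"],o["tcp_rot"],o["wrist_force"])
c=bot.calibration("wrist");im=bot.camera("wrist");np.save("c4.npy",c,allow_pickle=True)
cv2.imwrite("pics/w4.png",im[:,:,::-1])
E
```

```text
time: 6.75
ee_pos: [0.5202, -0.0129, 0.137]
tcp_rot: [-180.0, 0.1, -134.0]
wrist_force: [0.7, 0.3, -0.2]
opening: 0.0621
grasp_force: 0.0
[ 0.52023028 -0.01285865  0.1369824 ] [-1.79953363e+02  5.82940465e-02 -1.33962564e+02] [ 0.70951743  0.27976133 -0.17586509]
```

View pics/w4.png

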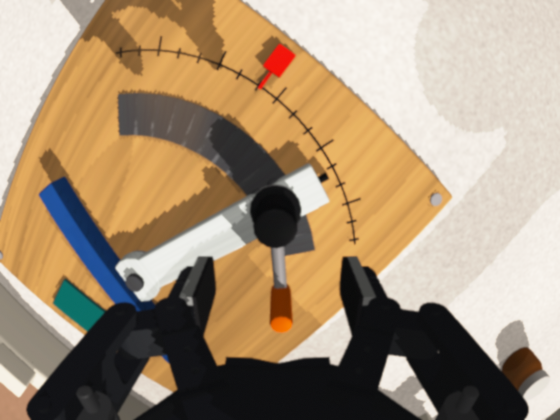

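The knob top is at about (275,208), between the open fingers laterally. The post top is at (281,324), the pointer tip at about (327,176), the mark's line end at (261,87) and the pivot at (135,283).

```bash
cat > m.py <<'E'
from h import *
yaw=lambda a,b:round(np.degrees(np.arctan2(*(b-a)[1::-1])),1)
def meas(f,**px):
    c=np.load(f,allow_pickle=True).item(); Z=dict(K=.082,O=.108,P=.042,M=.02,C=.028,T=.022)
    R={n:atz(c,*v,Z[n],True) for n,v in px.items()}
    for n in R: print(n,R[n].round(4))
    P=R["P"]
    for n in R:
        if n not in"PO":print(n,"yaw",yaw(R[n],P),"r",np.linalg.norm((R[n]-P)[:2]).round(4))
    if "O" in R and "K" in R: print("lever",yaw(R["K"],R["O"]))
E
python3 -c "
from m import *
meas('c4.npy',K=(275,206),O=(281,324),P=(135,283),M=(261,87),T=(327,176),C=(279,60))"
```

```text
K [ 0.5122 -0.023   0.082 ]
O [0.5613 0.0336 0.108 ]
P [ 0.6683 -0.0488  0.042 ]
M [ 0.4672 -0.086   0.02  ]
T [0.4784 0.0026 0.022 ]
C [ 0.4428 -0.0911  0.028 ]
K yaw -9.4 r 0.1581
M yaw 10.5 r 0.2045
T yaw -15.1 r 0.1967
C yaw 10.6 r 0.2294
lever 49.1
```

```bash
python3 -m crank '[{"gripper":62,"travel":[-4,0,30],"twist":[0,0,-0.05]},{"gripper":62,"travel":[0,0,30],"twist":[0,0,0]},{"gripper":62,"travel":[0,0,20],"twist":[0,0,0]},{"gripper":62,"travel":[0,0,0],"twist":[0,0,0]},{"gripper":26,"travel":[0,0,0],"twist":[0,0,0]},{"gripper":26,"travel":[0,0,0],"twist":[0,0,0]},{"gripper":26,"travel":[0,0,0],"twist":[0,0,0]},{"gripper":26,"travel":[0,0,0],"twist":[0,0,0]},{"gripper":26,"travel":[0,0,0],"twist":[0,0,0]}]' 30
python3 -m crank '[{"gripper":26,"travel":[0,0,0],"twist":[0,0,0]}]'
```

```text
time: 7.92
ee_pos: [0.5244, -0.0105, 0.0577]
tcp_rot: [-179.8, 0.1, -131.0]
wrist_force: [5.0, -2.4, -0.1]
opening: 0.029
grasp_force: 30.8
time: 8.05
ee_pos: [0.5244, -0.0105, 0.0577]
tcp_rot: [-179.8, 0.1, -131.0]
wrist_force: [5.7, -3.8, 0.5]
opening: 0.0291
grasp_force: 30.8
```

```bash
python3 -m crank '[{"gripper":26,"travel":[6.67,-3.43,0],"twist":[0,0,-0.05]},{"gripper":26,"travel":[6.67,-3.43,0],"twist":[0,0,-0.05]},{"gripper":26,"travel":[6.67,-3.43,0],"twist":[0,0,-0.05]}]'
python3 -m crank '[{"gripper":26,"travel":[6.67,-3.43,0],"twist":[0,0,-0.05]},{"gripper":26,"travel":[6.67,-3.43,0],"twist":[0,0,-0.05]},{"gripper":26,"travel":[6.67,-3.43,0],"twist":[0,0,-0.05]},{"gripper":26,"travel":[6.67,-3.43,0],"twist":[0,0,-0.05]},{"gripper":26,"travel":[6.67,-3.43,0],"twist":[0,0,-0.05]},{"gripper":26,"travel":[6.67,-3.43,0],"twist":[0,0,-0.05]},{"gripper":26,"travel":[0,0,0],"twist":[0,0,0]},{"gripper":26,"travel":[0,0,0],"twist":[0,0,0]}]'
python3 - <<'E'
from h import *
o=bot.get_obs();print(o["ee_pos"],o["tcp_rot"],o["wrist_force"])
c=bot.calibration("wrist");im=bot.camera("wrist");np.save("c5.npy",c,allow_pickle=True)
cv2.imwrite("pics/w5.png",cv2.resize(im[:300,100:500][:,:,::-1],None,fx=2,fy=2,interpolation=cv2.INTER_CUBIC))
E
```

```text
time: 8.43
ee_pos: [0.5202, -0.0311, 0.0578]
tcp_rot: [-179.8, 0.3, -122.3]
wrist_force: [6.7, 7.1, 0.7]
opening: 0.0288
grasp_force: 30.7
time: 9.43
ee_pos: [0.5213, -0.0767, 0.0577]
tcp_rot: [-179.8, 0.1, -105.2]
wrist_force: [3.8, 1.8, 4.9]
opening: 0.0289
grasp_force: 31.2
[ 0.52130032 -0.07671906  0.05768424] [-1.79794464e+02  6.72039127e-02 -1.05238941e+02] [3.76422382 1.7867814  4.8983133 ]
```

View pics/w5.png

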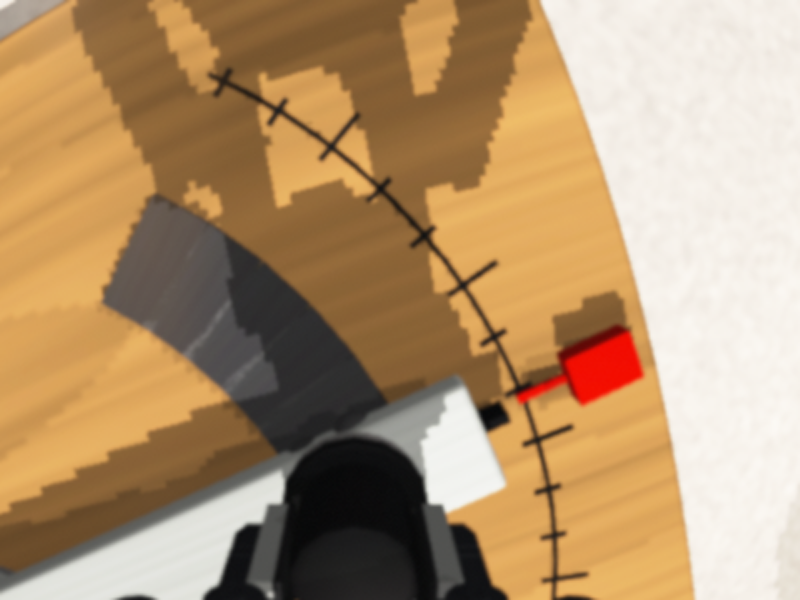

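In the crop, the pointer tip is at about (506,411) and the mark's line end at (518,398), with the clip centre at (602,365). The pointer is a little short of the mark.

```bash
python3 -c "
from h import *
c=np.load('c5.npy',allow_pickle=True).item();P=np.array([.668,-.0495])
for n,u,v,z in [('tip',507,411,.02),('tipmid',495,417,.02),('mark tip',518,398,.02),('clip top',611,359,.028),('mark line',540,389,.02)]:
    p=atz(c,100+(u-.5)/2,(v-.5)/2,z,True)[:2];d=P-p;print(n,p.round(4),np.hypot(*d).round(4),np.degrees(np.arctan2(d[1],d[0])).round(2))
"
```

```text
tip [ 0.4729 -0.0837] 0.1981 9.94
tipmid [ 0.4768 -0.0828] 0.194 9.88
mark tip [ 0.4689 -0.0868] 0.2026 10.61
clip top [ 0.4409 -0.0942] 0.2315 11.13
mark line [ 0.4618 -0.0878] 0.2098 10.52
```

```bash
python3 -m crank '[{"gripper":26,"travel":[1.5,-0.8,0],"twist":[0,0,-0.011]},{"gripper":26,"travel":[0,0,0],"twist":[0,0,0]},{"gripper":26,"travel":[0,0,0],"twist":[0,0,0]},{"gripper":44,"travel":[0,0,0],"twist":[0,0,0]},{"gripper":44,"travel":[0,0,0],"twist":[0,0,0]},{"gripper":44,"travel":[0,0,-30],"twist":[0,0,0]},{"gripper":44,"travel":[0,0,-40],"twist":[0,0,0]},{"gripper":44,"travel":[-30,0,0],"twist":[0,0,0]},{"gripper":44,"travel":[-30,0,0],"twist":[0,0,0]},{"gripper":44,"travel":[0,0,0],"twist":[0,0,0]},{"gripper":44,"travel":[0,0,0],"twist":[0,0,0]}]'
python3 - <<'E'
from h import *
o=bot.get_obs();print(o["ee_pos"],o["tcp_rot"],o["wrist_force"])
c=bot.calibration("wrist");im=bot.camera("wrist");np.save("c6.npy",c,allow_pickle=True)
cv2.imwrite("pics/w6f.png",im[:,:,::-1])
cv2.imwrite("pics/w6.png",cv2.resize(im[:300,100:500][:,:,::-1],None,fx=2,fy=2,interpolation=cv2.INTER_CUBIC))
E
```

```text
time: 10.85
ee_pos: [0.535, -0.0209, 0.1258]
tcp_rot: [180.0, -0.0, -104.6]
wrist_force: [0.5, 0.2, 0.0]
opening: 0.0442
grasp_force: 0.0
[ 0.5349631  -0.02094289  0.12580702] [ 1.79968210e+02 -3.17156316e-02 -1.04584934e+02] [0.53847534 0.24912463 0.01727605]
```

View pics/w6.png

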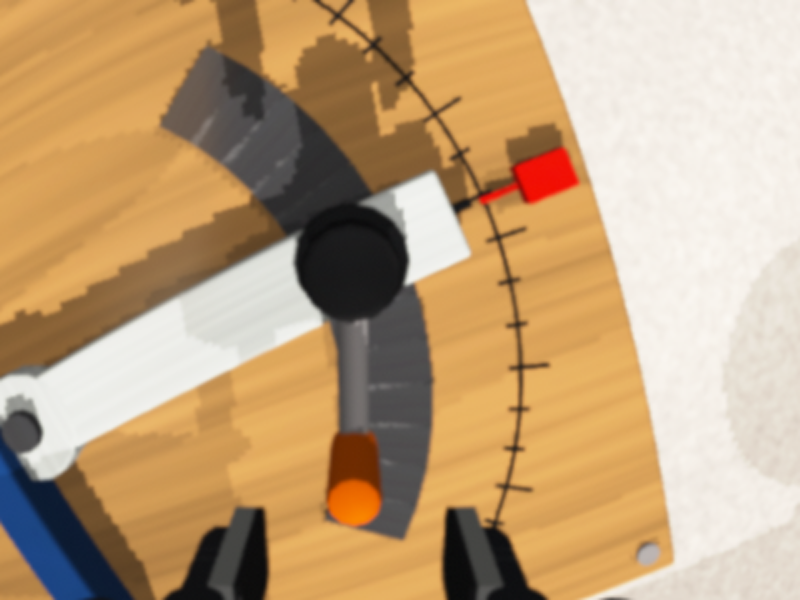

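In the crop the pointer tip is at (470,204) and the mark's line runs from (481,200) to (516,186), so they look collinear. The post top is at (355,503), the knob top at (352,273) and the pivot at (20,432).

```bash
python3 -c "
from h import *
c=np.load('c6.npy',allow_pickle=True).item();P=np.array([.668,-.0495])
for n,u,v,z in [('piv',21,430,.042),('tip',470,204,.02),('tipmid',463,207,.02),('mark tip',481,200,.02),('mark line',500,192,.02),('K',352,270,.082),('O',355,503,.108)]:
    p=atz(c,100+(u-.5)/2,(v-.5)/2,z,True)[:2];d=P-p;print(n,p.round(4),np.hypot(*d).round(4),np.degrees(np.arctan2(d[1],d[0])).round(2))
"
```

```text
piv [ 0.6682 -0.0506] 0.0011 99.86
tip [ 0.4732 -0.0863] 0.1983 10.69
tipmid [ 0.4761 -0.0857] 0.1953 10.69
mark tip [ 0.4686 -0.0869] 0.2028 10.62
mark line [ 0.4607 -0.0883] 0.2109 10.61
K [ 0.5209 -0.0792] 0.15 11.4
O [ 0.5353 -0.0205] 0.1358 -12.32
```

```bash
python3 -m crank '[{"gripper":44,"travel":[0,0,24],"twist":[0,0,0]},{"gripper":44,"travel":[0,0,23],"twist":[0,0,0]},{"gripper":22,"travel":[0,0,0],"twist":[0,0,0]},{"gripper":22,"travel":[0,0,0],"twist":[0,0,0]},{"gripper":22,"travel":[0,0,0],"twist":[0,0,0]},{"gripper":22,"travel":[0,0,0],"twist":[0,0,0]}]'
python3 -m crank '[{"gripper":22,"travel":[0.5,-7.2,0],"twist":[0,0,0.12]},{"gripper":22,"travel":[0.5,-7.2,0],"twist":[0,0,0.12]},{"gripper":22,"travel":[0.5,-7.2,0],"twist":[0,0,0.12]}]'
```

```text
time: 11.65
ee_pos: [0.5356, -0.0206, 0.0798]
tcp_rot: [-179.9, 0.0, -104.6]
wrist_force: [-0.2, -0.5, 0.8]
opening: 0.0223
grasp_force: 0.0
time: 12.02
ee_pos: [0.555, -0.0296, 0.0794]
tcp_rot: [-180.0, 0.0, -125.4]
wrist_force: [-0.3, -0.0, 0.1]
opening: 0.0222
grasp_force: 0.5
```

```bash
R='import sys'; python3 -m crank '[{"gripper":22,"travel":[0.1,-3.6,0],"twist":[0,0,0.06]},{"gripper":22,"travel":[0.1,-3.6,0],"twist":[0,0,0.06]},{"gripper":22,"travel":[0.1,-3.6,0],"twist":[0,0,0.06]},{"gripper":22,"travel":[0.1,-3.6,0],"twist":[0,0,0.06]}]'
python3 -m crank '[{"gripper":22,"travel":[0.1,-3.6,0],"twist":[0,0,0.06]},{"gripper":22,"travel":[0.1,-3.6,0],"twist":[0,0,0.06]},{"gripper":22,"travel":[0.1,-3.6,0],"twist":[0,0,0.06]},{"gripper":22,"travel":[0.1,-3.6,0],"twist":[0,0,0.06]}]'
python3 -m crank '[{"gripper":22,"travel":[0.1,-3.6,0],"twist":[0,0,0.06]},{"gripper":22,"travel":[0.1,-3.6,0],"twist":[0,0,0.06]},{"gripper":22,"travel":[0.1,-3.6,0],"twist":[0,0,0.06]},{"gripper":22,"travel":[0.1,-3.6,0],"twist":[0,0,0.06]}]'
```

```text
time: 12.52
ee_pos: [0.5656, -0.0392, 0.0794]
tcp_rot: [180.0, 0.0, -139.1]
wrist_force: [0.1, 1.5, 0.3]
opening: 0.0221
grasp_force: 0.5
time: 13.02
ee_pos: [0.5738, -0.0511, 0.0794]
tcp_rot: [180.0, 0.0, -152.8]
wrist_force: [-0.6, 1.3, 1.1]
opening: 0.022
grasp_force: 0.6
time: 13.52
ee_pos: [0.5788, -0.0641, 0.0795]
tcp_rot: [179.9, 0.0, -166.5]
wrist_force: [0.5, 3.3, -0.1]
opening: 0.022
grasp_force: 1.9
```

```bash
python3 -m crank '[{"gripper":22,"travel":[0.1,-3.6,0],"twist":[0,0,0.06]},{"gripper":22,"travel":[0.1,-3.6,0],"twist":[0,0,0.06]},{"gripper":22,"travel":[0.1,-3.6,0],"twist":[0,0,0.06]}]'
python3 -c "
from h import *
o=bot.get_obs();print(np.array(o['wrist_force']),o['grasp_force'])"
python3 -m crank '[{"gripper":22,"travel":[0.1,-3.6,0],"twist":[0,0,0.06]},{"gripper":22,"travel":[0.1,-3.6,0],"twist":[0,0,0.06]}]'
```

```text
time: 13.9
ee_pos: [0.5805, -0.0744, 0.0795]
tcp_rot: [179.9, 0.0, -176.8]
wrist_force: [0.4, 5.8, 0.7]
opening: 0.022
grasp_force: 2.9
[0.42249266 5.81492371 0.7137294 ] 2.925759181380272
time: 14.15
ee_pos: [0.5806, -0.0814, 0.0796]
tcp_rot: [179.9, 0.1, 176.3]
wrist_force: [0.5, 8.3, 0.8]
opening: 0.0221
grasp_force: 3.6
```

```bash
python3 -m crank '[{"gripper":22,"travel":[0.1,-2.4,0],"twist":[0,0,0.04]},{"gripper":22,"travel":[0.1,-2.4,0],"twist":[0,0,0.04]},{"gripper":22,"travel":[0.1,-2.4,0],"twist":[0,0,0.04]}]'
python3 -m crank '[{"gripper":22,"travel":[0,-1.8,0],"twist":[0,0,0.03]}]'
```

```text
time: 14.52
ee_pos: [0.5798, -0.0883, 0.0797]
tcp_rot: [179.8, 0.1, 169.5]
wrist_force: [2.6, 8.5, 0.8]
opening: 0.022
grasp_force: 4.3
time: 14.65
ee_pos: [0.5795, -0.09, 0.0797]
tcp_rot: [179.8, 0.1, 167.8]
wrist_force: [1.9, 7.9, 1.2]
opening: 0.0226
grasp_force: 4.4
```

```bash
python3 -m crank '[{"gripper":22,"travel":[0,-1.8,0],"twist":[0,0,0.03]},{"gripper":22,"travel":[0,-1.8,0],"twist":[0,0,0.03]}]'
python3 -m crank '[{"gripper":22,"travel":[0,-1.8,0],"twist":[0,0,0.03]},{"gripper":22,"travel":[0,-1.8,0],"twist":[0,0,0.03]}]'
```

```text
time: 14.9
ee_pos: [0.5788, -0.0934, 0.0797]
tcp_rot: [179.8, 0.1, 164.3]
wrist_force: [2.6, 8.6, 0.9]
opening: 0.0221
grasp_force: 4.7
time: 15.15
ee_pos: [0.5778, -0.0968, 0.0797]
tcp_rot: [179.8, 0.1, 160.9]
wrist_force: [2.1, 10.0, 1.1]
opening: 0.022
grasp_force: 5.0
```

```bash
python3 -m crank '[{"gripper":22,"travel":[0,-1.8,0],"twist":[0,0,0.03]},{"gripper":22,"travel":[0,-1.8,0],"twist":[0,0,0.03]}]'
python3 -m crank '[{"gripper":22,"travel":[0,-1.8,0],"twist":[0,0,0.03]},{"gripper":22,"travel":[0,-1.8,0],"twist":[0,0,0.03]}]'
```

```text
time: 15.4
ee_pos: [0.5767, -0.1, 0.0798]
tcp_rot: [179.8, 0.1, 157.5]
wrist_force: [2.4, 9.2, 0.9]
opening: 0.022
grasp_force: 5.2
time: 15.65
ee_pos: [0.5754, -0.1033, 0.0798]
tcp_rot: [179.8, 0.0, 154.0]
wrist_force: [4.4, 10.7, 0.5]
opening: 0.022
grasp_force: 5.5
```

```bash
python3 -m crank '[{"gripper":22,"travel":[0,-1.8,0],"twist":[0,0,0.03]},{"gripper":22,"travel":[0,-1.8,0],"twist":[0,0,0.03]}]'
python3 -m crank '[{"gripper":22,"travel":[0,-1.8,0],"twist":[0,0,0.03]}]'
python3 -m crank '[{"gripper":22,"travel":[0,-1.8,0],"twist":[0,0,0.03]}]'
```

```text
time: 15.9
ee_pos: [0.5738, -0.1065, 0.0798]
tcp_rot: [179.7, 0.0, 150.6]
wrist_force: [3.6, 11.1, 1.4]
opening: 0.0219
grasp_force: 5.7
time: 16.02
ee_pos: [0.573, -0.108, 0.0798]
tcp_rot: [179.7, 0.0, 148.9]
wrist_force: [4.6, 12.1, 0.6]
opening: 0.0218
grasp_force: 5.8
time: 16.15
ee_pos: [0.5721, -0.1095, 0.0798]
tcp_rot: [179.7, 0.0, 147.2]
wrist_force: [4.9, 10.3, 0.9]
opening: 0.0219
grasp_force: 5.9
```

```bash
python3 -m crank '[{"gripper":22,"travel":[0,-1.8,0],"twist":[0,0,0.03]}]'
python3 -m crank '[{"gripper":22,"travel":[0,-1.8,0],"twist":[0,0,0.03]}]'
```

```text
time: 16.27
ee_pos: [0.5712, -0.111, 0.0799]
tcp_rot: [179.7, 0.0, 145.5]
wrist_force: [6.0, 10.5, 0.4]
opening: 0.0218
grasp_force: 6.1
time: 16.4
ee_pos: [0.5702, -0.1125, 0.0799]
tcp_rot: [179.7, 0.0, 143.7]
wrist_force: [6.3, 11.1, -0.1]
opening: 0.0223
grasp_force: 6.2
```

The push has reached 12 to 12.7 N. I'll back off, lift and check.

```bash
python3 -m crank '[{"gripper":22,"travel":[0,3,0],"twist":[0,0,0]},{"gripper":44,"travel":[0,0,0],"twist":[0,0,0]},{"gripper":44,"travel":[0,0,0],"twist":[0,0,0]},{"gripper":44,"travel":[0,0,-40],"twist":[0,0,0]},{"gripper":44,"travel":[0,0,-50],"twist":[0,0,0]},{"gripper":44,"travel":[0,0,0],"twist":[0,0,0]},{"gripper":44,"travel":[0,0,0],"twist":[0,0,0]}]'
python3 - <<'E'
from h import *
o=bot.get_obs();print(o["ee_pos"],o["tcp_rot"],o["wrist_force"])
c=bot.calibration("wrist");im=bot.camera("wrist");np.save("c7.npy",c,allow_pickle=True)
cv2.imwrite("pics/w7.png",cv2.resize(im[:300,100:500][:,:,::-1],None,fx=2,fy=2,interpolation=cv2.INTER_CUBIC))
E
```

```text
time: 17.27
ee_pos: [0.5705, -0.1122, 0.1687]
tcp_rot: [-180.0, -0.0, 143.7]
wrist_force: [-0.8, 0.3, 0.1]
opening: 0.044
grasp_force: 0.0
[ 0.57051397 -0.11223017  0.16865725] [-1.79988373e+02 -4.10630819e-03  1.43673499e+02] [-0.82920704  0.28189234  0.14425939]
```

View pics/w7.png

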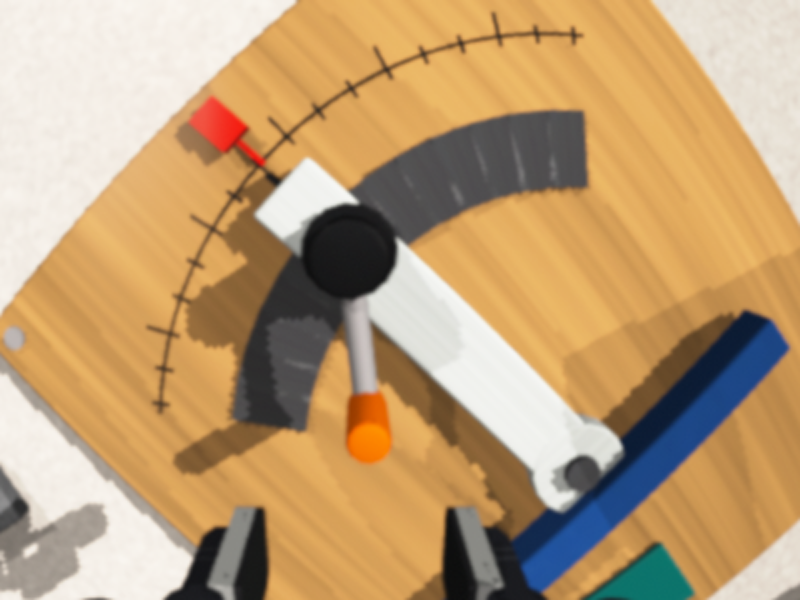

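In the crop the pointer blade runs from (282,184) to (270,173), the mark's line from (240,147) to (264,166), and the pivot is at (580,472). They look aligned. The clamped lever's post is at (369,442).

```bash
python3 -c "
from h import *
c=np.load('c7.npy',allow_pickle=True).item();P=np.array([.668,-.0495])
for n,u,v,z in [('piv',581,470,.042),('tip',271,173,.02),('tipmid',277,179,.02),('mark tip',265,166,.02),('mark line',252,156,.02),('K',349,251,.082),('O',369,442,.108)]:
    p=atz(c,100+(u-.5)/2,(v-.5)/2,z,True)[:2];d=P-p;print(n,p.round(4),np.hypot(*d).round(4),np.degrees(np.arctan2(d[1],d[0])).round(2))
"
```

```text
piv [ 0.6665 -0.0493] 0.0016 -7.76
tip [ 0.4745 -0.0865] 0.197 10.83
tipmid [ 0.4783 -0.086 ] 0.1931 10.9
mark tip [ 0.4704 -0.0867] 0.2011 10.66
mark line [ 0.4632 -0.0885] 0.2085 10.79
K [ 0.5195 -0.0763] 0.1509 10.22
O [ 0.5727 -0.107 ] 0.1113 31.12
```

```bash
python3 -c "
from workcell import bot
print(bot.job_done())"
```

```text
the job is handed in; nothing more can be done
None
```

The job is handed in after about 17 s of robot time: the fence stands at the red mark within about 0.2°, and the knob is tightened again to a push of about 12.5 N.

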